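Check a drain griddle with a surface thermometer

TASK

Before the griddle on the hob is used, check that its plate reads evenly: take the surface thermometer from its dock and touch its sprung foot on the middle of each of the three panels of the sloping plate, left panel first, then the middle one, then the right one, so that the readings go into the notebook in order. At each panel hold the thermometer square to the slope and press gently, with the foot pushed about half-way in against its spring, still for a full second; never drive the foot to its stop. Then hang the thermometer upright by its collar in the fork of the dock again and let go, leaving the jars and the mug alone.

Things in the scene. Friction and masses are not known exactly. Their poses are not given: they have to be found in the camera images.
- probe: the surface thermometer, 194 mm long, 0.2 kg, hanging upright in the dock. Origin: middle of the underside of its round black collar (46 mm across, 6 mm thick); z points up along its axis. Below the collar a thin stem, 18 mm tapering to 12 mm across, down to z = -75 mm, and the sprung foot, a copper-coloured disc 16 mm across with its underside at z = -95 mm when out
- probe_handle (a point): middle of the grip of the grey handle, on the thermometer's axis 63 mm above its origin. The handle is 34 mm along x and 28 mm along y (two flat sides to grip) and runs from 6 to 98 mm above the origin; a green screen is on its -x side
- probe_tip (a point): middle of the underside of the thermometer's foot (moves with the foot); z points up along the thermometer's axis
- probe_foot (a joint): how far the foot is pushed into the stem, m: 0 = out, 0.014 = at its stop; half-way is 0.007. The spring takes about 2 N to start, 5.5 N half-way in and 9 N at the stop. A reading counts between 0.0045 and 0.0095
- dock: dark metal dock on the worktop, fixed: foot plate 112 x 100 mm, a post at its +x side and an open fork pointing along -x, 120 mm up. Origin: middle of the underside of the foot plate, z up
- dock_fork (a point): middle of the fork, level with the tops of its prongs, where the collar's underside rests (axes as the dock). Prongs along x, 14 mm wide, 24 mm apart; the collar has its place between the post's head (x = +36 mm) and upturned tips (x = -32 mm) that rise 5 mm. The thermometer, foot included, can be lifted out and lowered in straight from above
- griddle_rails: the two side rails of the griddle on the hob, fixed, rising to the back at 10 degrees. Origin between them in the middle; x up the slope away from the robot, y to the left, z square to the rails. Between them lies the grey metal plate, 206 mm along x, 360 mm along y, with a rim 6 to 15 mm high at the sides and back; two ribs 6 mm high at y = +-58 mm part it into three panels
- panel_left (a point): middle of the left panel as if the plate lay level with the rails: x = 0, y = +117 mm, z = 0 of the rails, axes as the rails. The plate is hinged at its front edge (x = -100 mm) and a stay sets it up to 5 degrees flatter or steeper than the rails; that setting is not reported, so the real surface here is 9 mm below to 9 mm above this point along z: feel for it
- panel_middle (a point): middle of the middle panel as if the plate lay level with the rails: x = 0, y = 0 mm, z = 0 of the rails, axes as the rails. The plate is hinged at its front edge (x = -100 mm) and a stay sets it up to 5 degrees flatter or steeper than the rails; that setting is not reported, so the real surface here is 9 mm below to 9 mm above this point along z: feel for it
- panel_right (a point): middle of the right panel as if the plate lay level with the rails: x = 0, y = -117 mm, z = 0 of the rails, axes as the rails. The plate is hinged at its front edge (x = -100 mm) and a stay sets it up to 5 degrees flatter or steeper than the rails; that setting is not reported, so the real surface here is 9 mm below to 9 mm above this point along z: feel for it
- honey_jar: bystander: honey jar with a green lid, 70 mm across, 101 mm high; origin at the middle of its underside
- spice_jar: bystander: small spice jar with a red lid, 45 mm across, 106 mm high; origin at the middle of its underside
- mug: bystander: white mug, 83 mm across, 106 mm high; origin at the middle of its underside
There are look-alikes about, which are no part of the job. What is shaped like the probe but purple or turquoise is not meant.

How it is judged:
By the outcome, as a careful person would: the job done as asked, in the order asked, and still so for the second after the job is handed in, with the robot touching nothing.
It also fails if it takes over 69 s, if anything falls off the work surface, if the arm or the gripper's body presses on something with over 40 N, if the wrist force passes 120 N, or if a joint passes its speed limit or range.

ROBOT

A 7-joint arm with a two-finger parallel gripper is mounted at the origin on a cart in front of the work surface, level with it; the furniture and walls round the work are solid. World frame = base frame: x ahead of the robot, y to its left, z up, the work surface at z = 0. Lengths are in m, angles in degrees, forces in N, time in s.
With the tool pointing down it reaches from about 0.425 to 0.975 m from the base axis. Payload 16.7 kg.
Tool frame: the origin (TCP) lies between the finger pads; the fingertips stand 11 mm ahead of it and the grasp point (between the pads) lies 8 mm behind it; z points along the fingers, y is the line along which they close (so a half turn about z gives the same grasp; the last joint's range is limited). The gripper opens to 85 mm and grips with 20 to 120 N. Pads are 22 mm wide; open, the fingers measure 114 mm over their backs; the gripper's body (76 mm by 85 mm) begins 54 mm behind the grasp point. The pads swing forward as they close: fully open they stand 13 mm farther back than shut.
Start: joints at [-71.591, 24.414, 4.234, 92.017, -1.954, 63.644, -3.845], TCP at [0.306, 0.602, 0.242] pointing down, gripper open.
Joint ranges: [-163.25, 163.25], [-28.42, 122.38], [-70.27, 78.77], [12.13, 141.07], [-58.53, 238.53], [9.26, 117.41], [-156.51, 156.51]. Speed limits (degrees/s): [108.29, 108.29, 136.94, 136.94, 172.46, 172.46, 172.46].

INTERFACE

Orientations are given as a 3x3 rotation matrix whose columns are the frame's x, y, z axes.
In Python, from plant import env, vision, job, monitor gives the robot as it stands. The module is installed in compiled form; this text tells all that it offers. Calls block until the motion is done:
- env.move_pose(position, orientation): joint-space move of the TCP to a pose.
- env.move_linear(position, speed=0.15, rotation=None): straight line of the TCP; rotation=None keeps the orientation; speed is the mean speed in m/s.
- env.movej(angles): joint-space move.
- env.open_gripper() and env.close_gripper(squeeze=None): open the fingers fully, or close them until they stop; squeeze is the grip in N (None keeps the last).
- env.pause(seconds).
- env.ik(position, orientation): joint angles nearest the present ones, or None.
- vision.camera(name): name is "side" or "top" or "wrist"; returns a dict with "image" (400x640x3 uint8, red, green, blue), "fx", "fy", "cx", "cy" (pixels), "xyz" and "rotation" of the camera in the world; the wrist camera has in their place "tool_from_camera" (4x4, takes a point from camera to tool coordinates, whose origin is the TCP and whose axes are the flange's). Camera axes: x right, y up, looking along -z (the intrinsics and any distortion apply to the point x, -y, -z); pixel columns grow to the right and rows downward; lengths in m; the calibration is good to about 2 mm. A picture is of the moment at which its call begins: read the wrist's pose just before it. There is no depth.
A pose or a line that the arm cannot do raises env.IKError and nothing moves.
- job.finish_job(): hands the job in; it is judged then, once.
Readings, each from a call of its own:
- monitor.get_t(): time.
- monitor.get_q(): joint angles.
- monitor.get_qd(): joint speeds.
- monitor.get_tau(): joint torques, N m.
- monitor.get_ee_pos(): TCP position.
- monitor.get_orientation(): TCP orientation.
- monitor.get_wrist_force(): force on the tool from outside, world axes, zero at the start.
- monitor.get_moment(): the same for the moment, N m.
- monitor.get_finger_gap(): finger opening in m.
- monitor.get_grasp_force(): force on a finger pad.
Only numpy, scipy, OpenCV 4.12 (cv2) and the standard library are available. Lean on these libraries where they do the work, as an engineer would, in place of code of your own. Each camera call takes 0.05 s, during which the arm holds its last target. There are 200 camera calls.

## Working session

There is one attempt and no reset: what is moved stays moved. The work goes in short steps, each a Python script; the robot and the scene stay as the last script left them, time stands still between calls to the robot, and variables do not carry over. Pictures are saved under pics/ and viewed, at most 10 in all, crops included, and the job is handed in when it is done.

```bash
mkdir -p pics; cat > h.py <<'E'
import numpy as np, cv2, pickle
from plant import env, vision, job, monitor
E
python3 - <<'E'
from h import *
C={}
for n in("side","top","wrist"):
    p,R=monitor.get_ee_pos(),monitor.get_orientation()
    c=vision.camera(n); c['p'],c['R']=p,R; C[n]=c
    cv2.imwrite(f'pics/{n}0.png',c['image'][:,:,::-1])
    print(n,{k:np.round(v,4).tolist() if not isinstance(v,str) else v for k,v in c.items() if k!='image'})
pickle.dump(C,open('c0.pkl','wb'))
print(monitor.get_t(),monitor.get_ee_pos(),monitor.get_orientation())
E
```

```text
side {'fx': 398.1048, 'fy': 398.1048, 'cx': 319.0642, 'cy': 195.9842, 'xyz': [0.66, -1.0377, 0.7579], 'rotation': [[0.9995, -0.0207, 0.0237], [0.031, 0.5122, -0.8583], [0.0056, 0.8586, 0.5125]], 'p': [0.3061, 0.6012, 0.2416], 'R': [[-0.8912, 0.4536, -0.0005], [0.4537, 0.8912, -0.0012], [-0.0001, -0.0013, -1.0]]}
top {'fx': 413.4819, 'fy': 413.4819, 'cx': 324.4034, 'cy': 201.449, 'xyz': [0.5382, 0.0422, 1.266], 'rotation': [[-0.013, 0.998, -0.0613], [-0.9998, -0.0137, -0.0123], [-0.0131, 0.0611, 0.998]], 'p': [0.306, 0.6012, 0.2416], 'R': [[-0.8912, 0.4536, -0.0005], [0.4536, 0.8912, -0.0012], [-0.0001, -0.0013, -1.0]]}
wrist {'fx': 352.7004, 'fy': 352.7004, 'cx': 319.7206, 'cy': 198.4103, 'tool_from_camera': [[-0.0005, 0.9535, 0.3015, 0.0773], [1.0, 0.0008, -0.0007, 0.0005], [-0.0009, 0.3015, -0.9535, -0.1316], [0.0, 0.0, 0.0, 1.0]], 'p': [0.3061, 0.6012, 0.2417], 'R': [[-0.8912, 0.4536, -0.0004], [0.4536, 0.8912, -0.0011], [-0.0001, -0.0012, -1.0]]}
0.15 [0.30607342 0.60130771 0.24178687] [[-8.91178041e-01  4.53653561e-01 -3.80655998e-04]
 [ 4.53653718e-01  8.91177635e-01 -8.52251283e-04]
 [-4.73947173e-05 -9.32193639e-04 -9.99999564e-01]]
```

View pics/side0.png

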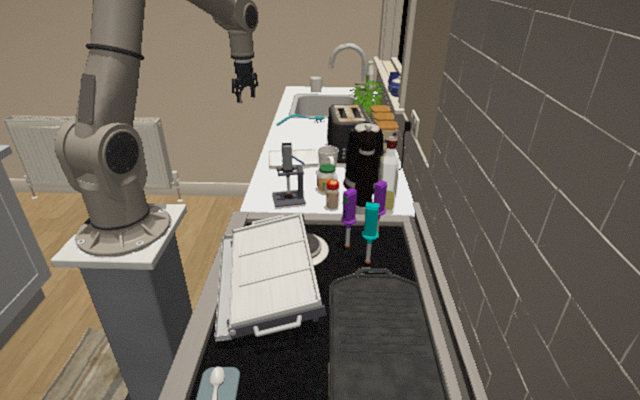

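View pics/top0.png

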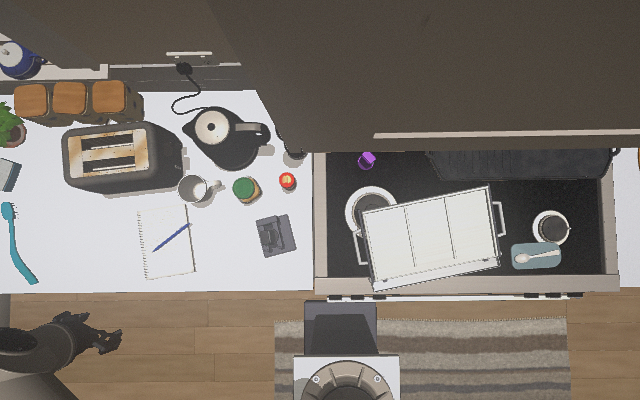

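The side view shows the dock with a dark-grey object at about (290,175), the griddle at (270,275), and purple/turquoise look-alikes at (349,205), (380,197) and (371,222). The top view shows the dock at (275,235), the griddle at (430,235), the mug at (193,190), the honey jar at (246,188) and the spice jar at (288,180). I'll enlarge both.

```bash
python3 - <<'E'
from h import *
C=pickle.load(open('c0.pkl','rb'))
s=C['side']['image'][130:220,250:350,::-1]; t=C['top']['image'][160:265,230:320,::-1]
s=cv2.resize(s,None,fx=4,fy=4,interpolation=cv2.INTER_CUBIC);t=cv2.resize(t,None,fx=4,fy=4,interpolation=cv2.INTER_CUBIC)
o=np.zeros((440,790,3),np.uint8);o[:360,:400]=s;o[:420,410:770]=t
cv2.imwrite('pics/crop1.png',o)
s=C['side']['image'][205:345,205:335,::-1]; t=C['top']['image'][175:300,350:510,::-1]
s=cv2.resize(s,None,fx=3,fy=3,interpolation=cv2.INTER_CUBIC);t=cv2.resize(t,None,fx=2.5,fy=2.5,interpolation=cv2.INTER_CUBIC)
o=np.zeros((420,800,3),np.uint8);o[:420,:390]=s;o[:312,400:800]=t[:312]
cv2.imwrite('pics/crop2.png',o)
E
```

```text
(no output)
```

View pics/crop1.png

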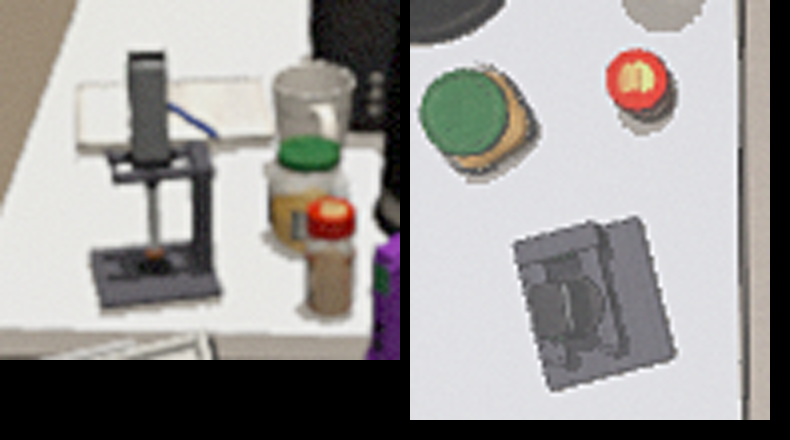

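View pics/crop2.png

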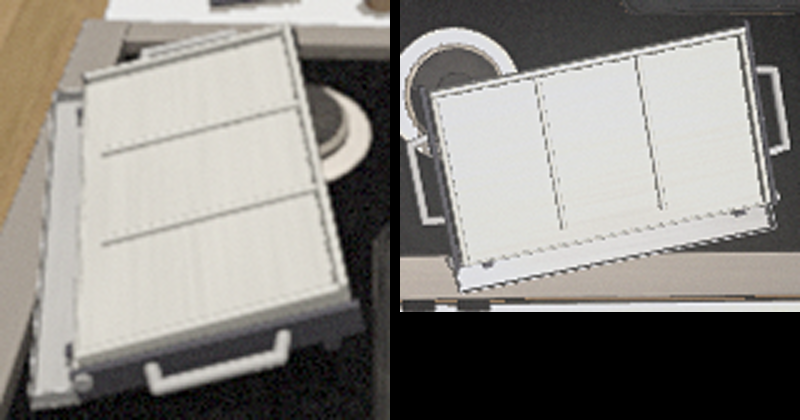

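The grey thermometer is in the dock: in the side view its handle top is at about (287,143) and its copper foot at about (288,193). The purple ones, side (349,205) and (380,197), and the turquoise one (371,222) have the wrong colour, so they are excluded. Next I'll triangulate the dock, handle and griddle.

```bash
cat >> h.py <<'E'
def pose(c):
    if 'xyz' in c: return np.array(c['rotation']),np.array(c['xyz'])
    T=np.eye(4);T[:3,:3]=c['R'];T[:3,3]=c['p'];T=T@np.array(c['tool_from_camera']);return T[:3,:3],T[:3,3]
def proj(c,P):
    R,t=pose(c);q=(np.atleast_2d(P)-t)@R
    return np.c_[c['cx']-c['fx']*q[:,0]/q[:,2],c['cy']+c['fy']*q[:,1]/q[:,2]]
def ray(c,uv):
    R,t=pose(c);d=R@np.array([(uv[0]-c['cx'])/c['fx'],-(uv[1]-c['cy'])/c['fy'],-1]);return t,d/np.linalg.norm(d)
def tri(obs):
    A=0;b=0
    for c,uv in obs:
        o,d=ray(c,uv);M=np.eye(3)-np.outer(d,d);A=A+M;b=b+M@o
    P=np.linalg.solve(A,b);return P,[np.round(proj(c,P)[0]-uv,1).tolist() for c,uv in obs]
def onz(c,uv,z):
    o,d=ray(c,uv);return o+d*(z-o[2])/d[2]
def snap(n,f):
    p,R=monitor.get_ee_pos(),monitor.get_orientation();c=vision.camera(n);c['p'],c['R']=p,R
    pickle.dump(c,open(f'{f}.pkl','wb'));cv2.imwrite(f'pics/{f}.png',c['image'][:,:,::-1]);return c
E
python3 - <<'E'
from h import *
np.set_printoptions(precision=4,suppress=True)
C=pickle.load(open('c0.pkl','rb'));S,T=C['side'],C['top']
s=lambda u,v:(S,np.array([250+u/4,130+v/4]));t=lambda u,v:(T,np.array([230+(u-410)/4,160+v/4]))
print('handle top',tri([s(147,56),t(548,308)]))
print('plate -x-y',tri([s(103,305),t(675,355)]),'+x-y',tri([s(222,295),t(640,218)]), '-x+y',onz(*t(555,390),.005))
print('jars',tri([s(308,150),t(465,112)]),tri([s(331,212),t(637,80)]))
s=lambda u,v:(S,np.array([205+u/3,205+v/3]));t=lambda u,v:(T,np.array([350+(u-400)/2.5,175+v/2.5]))
for n,a,b in [('backleft',(293,30),(742,30)),]:pass
# side view: far = +y(left). top: left=+y, up=+x
print('back left rim',tri([s(290,30),t(433,93)]))
print('back right rim',tri([s(350,290),t(743,32)]))
print('front left',tri([s(83,80),t(463,268)]))
print('front right',tri([s(80,362),t(772,203)]))
print('ribL back',tri([s(298,106),t(538,80)]),'ribL front',tri([s(103,155),t(562,228)]))
print('ribR back',tri([s(316,190),t(636,57)]),'ribR front',tri([s(103,243),t(662,207)]))
E
```

```text
handle top (array([0.5146, 0.2082, 0.2166]), [[-0.1, 0.0], [-0.0, -0.1]])
plate -x-y (array([0.4738, 0.1452, 0.0056]), [[-0.2, 0.0], [-0.0, -0.3]]) +x-y (array([0.5777, 0.1713, 0.0023]), [[-0.1, 0.0], [-0.0, -0.1]]) -x+y [0.4476 0.2366 0.005 ]
jars (array([0.6521, 0.287 , 0.0908]), [[-0.0, 0.0], [-0.0, -0.0]]) (array([0.6733, 0.1633, 0.0938]), [[-0.1, 0.0], [-0.0, -0.1]])
back left rim (array([ 0.5796, -0.052 ,  0.102 ]), [[-0.6, 0.0], [-0.1, -0.6]])
back right rim (array([ 0.6457, -0.4005,  0.1044]), [[-1.8, 0.1], [-0.1, -1.4]])
front left (array([ 0.3775, -0.0862,  0.0603]), [[-0.2, -0.0], [-0.0, -0.2]])
front right (array([ 0.4507, -0.4406,  0.0657]), [[-1.4, 0.0], [-0.3, -1.1]])
ribL back (array([ 0.5939, -0.1707,  0.0984]), [[-1.0, 0.1], [-0.1, -1.0]]) ribL front (array([ 0.4215, -0.2011,  0.0613]), [[0.0, 0.0], [0.0, 0.0]])
ribR back (array([ 0.6171, -0.2822,  0.0969]), [[-0.6, 0.0], [-0.1, -0.5]]) ribR front (array([ 0.4448, -0.3159,  0.064 ]), [[-0.1, -0.0], [-0.0, -0.1]])
```

The handle top comes out at z=0.217 (0.218 expected). The griddle slopes at about 11° with a yaw of about 11°, and the rib spacing fits. I'll move to look at the dock from closer, on the way to the grasp.

```bash
cat >> h.py <<'E'
def down(yaw):
    a=np.radians(yaw);y=np.array([-np.sin(a),np.cos(a),0]);z=np.array([0,0,-1.]);return np.c_[np.cross(y,z),y,z]
E
python3 - <<'E'
from h import *
np.set_printoptions(precision=4,suppress=True)
p=monitor.get_ee_pos();env.move_linear([p[0],p[1],.40],speed=.25)
env.move_pose([.515,.208,.40],down(14.5));a=snap('wrist','w1')
env.move_linear([.480,.20,.33],speed=.2);b=snap('wrist','w2')
print(monitor.get_t(),monitor.get_ee_pos(),monitor.get_q())
o=np.vstack([a['image'],b['image']])[:,:,::-1]
o=np.hstack([a['image'][:,120:520],b['image'][:,120:520]])[:,:,::-1]
cv2.imwrite('pics/w12.png',o)
E
```

```text
3.2083 [0.481  0.2006 0.3313] [-43.0731   5.3474  14.4737 105.8436  -1.4298  68.8806  76.3693]
```

View pics/w12.png

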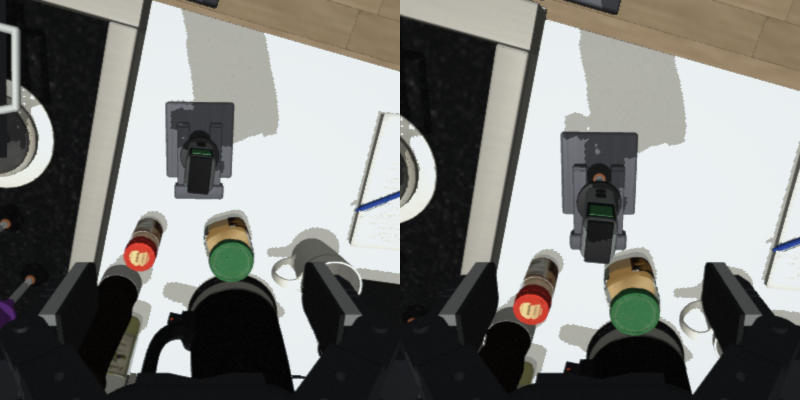

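Both wrist views show the thermometer standing in the dock, with its green screen facing the robot at w1 (322,153) and w2 (722−400+120,212), and nothing around it. I'll overlay the predicted model on enlarged crops to refine the pose.

```bash
python3 - <<'E'
from h import *
def mk(c,u0,v0,w,h,k):
    im=cv2.resize(c['image'][v0:v0+h,u0:u0+w,::-1],None,fx=k,fy=k,interpolation=cv2.INTER_CUBIC)
    a=np.radians(14.5);R=np.array([[np.cos(a),-np.sin(a)],[np.sin(a),np.cos(a)]])
    def poly(pts,z,col,ctr):
        P=np.c_[np.array(pts)@R.T+ctr,np.full(len(pts),z)];q=((proj(c,P)-[u0-.5,v0-.5])*k).astype(int);cv2.polylines(im,[q],True,col,1)
    ctr=np.array([.5146,.2082])
    poly([(17,14),(-17,14),(-17,-14),(17,-14)]*np.array(.001),.218,(0,0,255),ctr)
    th=np.linspace(0,6.28,40);poly(.023*np.c_[np.cos(th),np.sin(th)],.126,(0,255,255),ctr)
    poly([(56,50),(-56,50),(-56,-50),(56,-50)]*np.array(.001),.005,(255,255,0),np.array([.5127,.204]))
    return im
a=pickle.load(open('w1.pkl','rb'));b=pickle.load(open('w2.pkl','rb'))
cv2.imwrite('pics/ov.png',np.hstack([mk(a,275,95,90,110,4),mk(b,270,125,110,150,3)[:440]]))if 0 else None
A=mk(a,275,95,95,115,4.2);B=mk(b,272,125,95,143,4.0)
h=max(len(A),len(B));o=np.zeros((h,A.shape[1]+B.shape[1],3),np.uint8);o[:len(A),:A.shape[1]]=A;o[:len(B),A.shape[1]:]=B
cv2.imwrite('pics/ov.png',o);print(o.shape)
E
```

```text
(572, 779, 3)
```

View pics/ov.png

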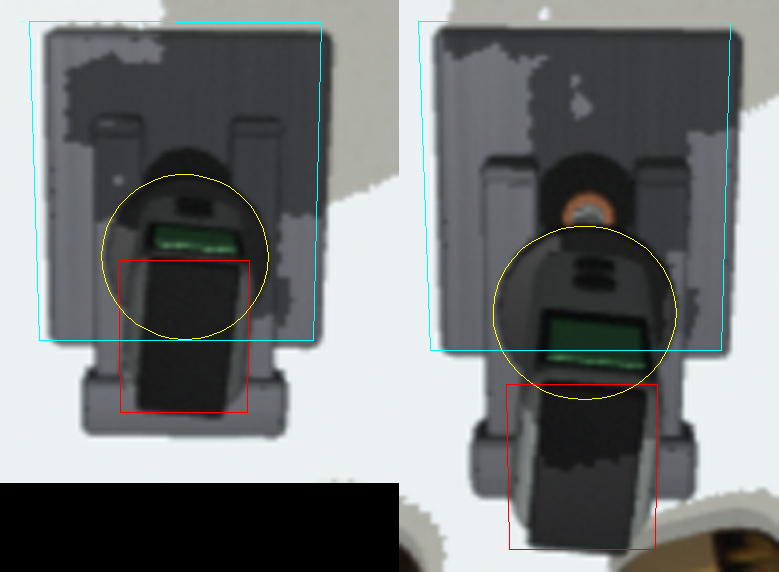

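The measured handle position fits within 2 mm. The handle is turned to a yaw of about 10° and the dock sits at a yaw of about 14°, centre (0.514, 0.2075). Now I'll grasp and lift.

```bash
python3 - <<'E'
from h import *
np.set_printoptions(precision=4,suppress=True)
R=down(10);xy=[.5152,.2088]
env.move_linear([*xy,.275],speed=.15,rotation=R)
f0=monitor.get_wrist_force()
env.move_linear([*xy,.175],speed=.1)
print(monitor.get_wrist_force()-f0)
env.close_gripper(60)
print('gap',monitor.get_finger_gap(),monitor.get_grasp_force(),monitor.get_wrist_force()-f0,monitor.get_ee_pos())
env.move_linear([*xy,.185],speed=.05);print(monitor.get_wrist_force()-f0)
env.move_linear([*xy,.325],speed=.2)
print('gap',monitor.get_finger_gap(),monitor.get_wrist_force()-f0)
# above griddle, tilted
g,b=np.radians(11.2),np.radians(10)
x=np.array([np.cos(b)*np.cos(g),np.cos(b)*np.sin(g),np.sin(b)]);y=np.array([-np.sin(g),np.cos(g),0]);n=np.cross(x,y)
Rt=np.c_[np.cross(y,-n),y,-n]
P=np.array([.514,-.245,.073])
env.move_pose(P+n*(.150+.08)+y*.117,Rt)
s=snap('side','s3');t=snap('top','t3');w=snap('wrist','w3')
print(monitor.get_t(),monitor.get_ee_pos(),monitor.get_finger_gap())
o=np.zeros((600,800,3),np.uint8)
k=lambda im,f:cv2.resize(im[:,:,::-1],None,fx=f,fy=f,interpolation=cv2.INTER_CUBIC)
a=k(s['image'][120:345,200:340],2);o[:a.shape[0],:a.shape[1]]=a
q=k(t['image'][140:300,340:515],2.9)[:,:];q=q[:400];o[:q.shape[0],285:285+q.shape[1]]=q[:,:515]
cv2.imwrite('pics/c3.png',o)
E
```

```text
[-0.1601  0.0169 -0.0434]
gap 0.027486725629545294 58.62867593765259 [-1.3332 -2.2253  5.1453] [0.5153 0.2088 0.1753]
[-0.7882 -0.7042 -3.4774]
gap 0.027485468825853385 [-0.4603  0.4723 -3.0601]
8.1917 [ 0.4527 -0.1371  0.2995] 0.027605124344649064
```

View pics/w3.png

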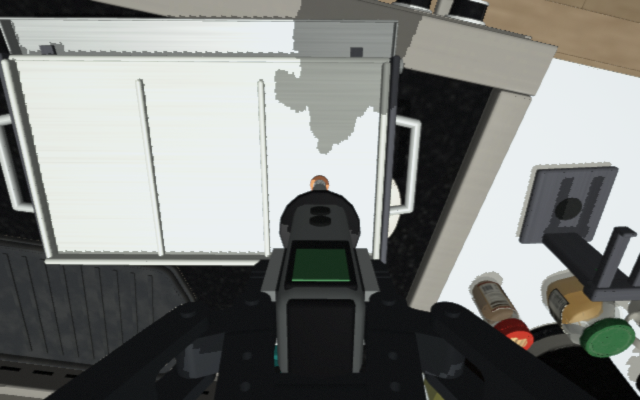

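The gap of 27.5 mm and a weight change of about 3 N show a good grip. The wrist view shows the foot at (320,183) above the left panel, the rib ends at (262,80), (139,80) and (161,254), and the plate corners at (388,63), (8,57) and (46,262). Now a joint fit of the griddle over all views.

```bash
cat > fit.py <<'E'
from h import *
from scipy.optimize import least_squares
np.set_printoptions(precision=4,suppress=True)
C=pickle.load(open('c0.pkl','rb'));S,T=C['side'],C['top'];W=pickle.load(open('w3.pkl','rb'))
s=lambda u,v:(S,np.array([205+u/3,205+v/3]));t=lambda u,v:(T,np.array([350+(u-400)/2.5,175+v/2.5]));w=lambda u,v:(W,np.array([u,v]))
obs=[('BL',s(290,30)),('BL',t(433,93)),('BR',s(350,290)),('BR',t(743,32)),('BR',w(46,262)),
('FL',s(83,80)),('FL',t(463,268)),('FL',w(388,63)),('FR',s(80,362)),('FR',t(772,203)),('FR',w(8,57)),
('lb',s(298,106)),('lb',t(538,80)),('lf',s(103,155)),('lf',t(562,228)),('lf',w(262,80)),
('rb',s(316,190)),('rb',t(636,57)),('rb',w(161,254)),('rf',s(103,243)),('rf',t(662,207)),('rf',w(139,80))]
def frame(yaw,b):
    x=np.array([np.cos(b)*np.cos(yaw),np.cos(b)*np.sin(yaw),np.sin(b)]);y=np.array([-np.sin(yaw),np.cos(yaw),0]);return np.c_[x,y,np.cross(x,y)]
def pts(p):
    F=frame(p[3],p[4]);xf,xb,zf,zb=p[5:9]
    L=dict(BL=(.103,.18,zb),BR=(.103,-.18,zb),FL=(-.103,.18,zf),FR=(-.103,-.18,zf),lb=(xb,.058,.006),rb=(xb,-.058,.006),lf=(xf,.058,.006),rf=(xf,-.058,.006))
    return {k:p[:3]+F@np.array(v) for k,v in L.items()}
def res(p):
    P=pts(p);r=[(proj(c,P[k])[0]-uv) for k,(c,uv) in obs]
    return np.r_[np.ravel(r),(p[7]-.008)/.004,(p[8]-.013)/.004]
r=least_squares(res,[.514,-.245,.073,.2,.19,-.09,.09,.008,.013],loss='soft_l1')
print(r.x[:3],np.degrees(r.x[3:5]),r.x[5:])
for (k,(c,uv)),e in zip(obs,res(r.x)[:-2].reshape(-1,2)):print(k,'S' if c is S else 'T' if c is T else 'W',e.round(1),end='; ')
np.save('fit.npy',r.x)
# where was the foot at w3
print('\nfoot pred',proj(W,W['p']+W['R'][:,2]*.150))
E
python3 fit.py
```

```text
[ 0.5166 -0.2421  0.0738] [10.7027 11.6917] [-0.0854  0.0958  0.0066  0.013 ]
BL S [-0.5 -2.4]; BL T [-1.7 -0.7]; BR S [-1.4 -0.7]; BR T [ 0.3 -1.9]; BR W [ 0.2 -1.5]; FL S [ 1.8 -0.1]; FL T [-0.8 -2. ]; FL W [ 0.  -0.8]; FR S [-1.3  1.1]; FR T [-2.1 -0.8]; FR W [-0.9  1.2]; lb S [ 0.1 -0.7]; lb T [-1.1 -2. ]; lf S [ 0.4 -0.4]; lf T [-0.  -0.3]; lf W [-1.9  0.5]; rb S [-0.1 -0.7]; rb T [ 0. -1.]; rb W [-0.3 -1.4]; rf S [-0.3  0.2]; rf T [-0.5  0.1]; rf W [ 0.4 -0.7]; 
foot pred [[318.9677 184.2946]]
```

The fit is good (about 1–2 px); the plate slopes at about 11.7°. I'll confirm the slope with two very light touches on the left panel, up and down the slope and below a reading, since the steps are cheap.

```bash
cat > g.py <<'E'
from h import *
np.set_printoptions(precision=4,suppress=True)
p=np.load('fit.npy');O=p[:3]
def frame(yaw,b):
    x=np.array([np.cos(b)*np.cos(yaw),np.cos(b)*np.sin(yaw),np.sin(b)]);y=np.array([-np.sin(yaw),np.cos(yaw),0]);return np.c_[x,y,np.cross(x,y)]
def tool(F): return np.c_[np.cross(F[:,1],-F[:,2]),F[:,1],-F[:,2]]
L=.150
def tcp(F,l,h): return O+F@np.array([l[0],l[1],h])+F[:,2]*L
def force(F,n=6):
    v=[]
    for _ in range(n): v.append(monitor.get_wrist_force()@F[:,2]);env.pause(.01)
    return np.mean(v),np.std(v)
E
python3 - <<'E'
from g import *
F=frame(p[3],p[4]);R=tool(F)
for l in [(-.045,.117),(.045,.117)]:
    env.move_linear(tcp(F,l,.03),speed=.12,rotation=R)
    env.move_linear(tcp(F,l,.012),speed=.06)
    env.pause(.2);b,sd=force(F,10);print('base',b,sd)
    h=.012
    while h>-.012:
        h-=.0006;env.move_linear(tcp(F,l,h),speed=.02)
        f,_=force(F,3)
        if f-b>.9: break
    a=F.T@(monitor.get_ee_pos()-O)-[0,0,L];f2,_=force(F,6)
    print('contact',h,a,f-b,f2-b,monitor.get_t())
    env.move_linear(tcp(F,l,.03),speed=.1)
print(monitor.get_finger_gap())
E
```

```text
base -2.4683432263957927 0.3245636119965612
contact 0.006600000000000002 [-0.0449  0.117   0.0066] 2.2482281018119448 2.2184015214807316 12.175
base -2.5238447760046 0.5873218737732193
contact 0.005400000000000002 [0.0451 0.1169 0.0055] 2.0369947185591273 2.335513269979952 17.2667
0.027519135936057596
```

Both contacts are at about 6 mm, 1.1 mm lower up-slope, so the real slope is about 11.0°. Now the left reading.

```bash
cat >> g.py <<'E'
F=frame(p[3],np.radians(10.97));R=tool(F)
def read(yl):
    l=(0,yl)
    env.move_linear(tcp(F,l,.03),speed=.12,rotation=R)
    env.move_linear(tcp(F,l,.0105),speed=.06);env.pause(.2);b,sd=force(F,20)
    h=.0105
    while h>-.012:
        h-=.0006;env.move_linear(tcp(F,l,h),speed=.02);f,_=force(F,3)
        if f-b>1.0: break
    hc=h;print('base',b,'contact',hc,f-b)
    h=hc-.0062;env.move_linear(tcp(F,l,h),speed=.015);f,_=force(F,15);print('pressed',f-b)
    if abs(f-b-5.5)>.5 and f-b<9:
        h+=np.clip((f-b-5.5)/500,-.002,.003);env.move_linear(tcp(F,l,h),speed=.01)
    v=[]
    for _ in range(70): v.append(monitor.get_wrist_force()@F[:,2]-b);env.pause(.02)
    print('hold',np.mean(v),np.min(v),np.max(v),'depth',hc-h,'local',F.T@(monitor.get_ee_pos()-O)-[0,0,L],'t',monitor.get_t(),monitor.get_finger_gap())
    env.move_linear(tcp(F,l,.03),speed=.1)
    return np.mean(v)
E
python3 - <<'E'
from g import *
read(.117)
E
```

```text
base -2.4926098462095547 contact 0.006300000000000002 2.42734337010315
pressed 5.170576439908311
hold 5.206225005586432 4.046725393186841 6.136727356759552 depth 0.0062 local [0.     0.117  0.0001] t 22.8 0.027109567608619087
```

The left panel held 5.2 N, which is about 6.5–7 mm in, for 1.4 s. Middle and right next.

```bash
python3 - <<'E'
from g import *
if abs(read(0.)-5.5)<.9:
    env.move_linear(tcp(F,(0,-.117),.03),speed=.15)
    read(-.117)
    env.move_linear(tcp(F,(0,-.117),.07),speed=.15)
    env.move_linear(tcp(F,(0,0),.08),speed=.2)
    w=snap('wrist','w4');print(monitor.get_t())
E
```

```text
base -2.4448669083882852 contact 0.006300000000000002 1.3068263872963788
pressed 5.028724675786319
hold 5.204035800555029 3.684159458032801 6.114821469075643 depth 0.0062 local [ 0.0001 -0.      0.0001] t 29.0 0.027538999177142923
base -2.393824444494599 contact 0.005700000000000002 1.9875649412656804
pressed 5.437550795289788
hold 5.404663953203385 3.8028586390912 6.2465060523111715 depth 0.0062 local [ 0.     -0.117  -0.0005] t 35.5333 0.027164330633774613
37.1917
```

All three readings went in order at 5.2–5.4 N. Now I'll hang it back, lowering by feel onto the fork.

```bash
python3 - <<'E'
from h import *
np.set_printoptions(precision=4,suppress=True)
xy=[.5152,.2088];R=down(10)
env.move_pose([*xy,.325],R)
env.move_linear([*xy,.20],speed=.12)
env.move_linear([*xy,.181],speed=.05);env.pause(.2)
fz=lambda:np.mean([(monitor.get_wrist_force()[2],env.pause(.01))[0] for _ in range(5)])
b=fz();print('base',b,monitor.get_wrist_force());z=.181
while z>.170:
    z-=.0008;env.move_linear([*xy,z],speed=.03);f=fz()
    if f-b>1.5: break
print('z',z,f-b,monitor.get_wrist_force(),monitor.get_t())
s=snap('side','s5');w=snap('wrist','w5')
k=lambda im,f:cv2.resize(im[:,:,::-1],None,fx=f,fy=f,interpolation=cv2.INTER_CUBIC)
o=np.hstack([k(s['image'][125:215,255:335],4.4),k(w['image'][150:,160:480],1.4)[:,:][:396] if 0 else cv2.resize(w['image'][100:,150:490,::-1],(440,396))])
cv2.imwrite('pics/c5.png',o)
E
```

```text
base -2.4987753417423595 [ 0.4077 -0.5055 -2.6643]
z 0.17460000000000003 10.720115649583958 [-3.6166 -1.2447  8.2087] 43.1833
```

View pics/c5.png

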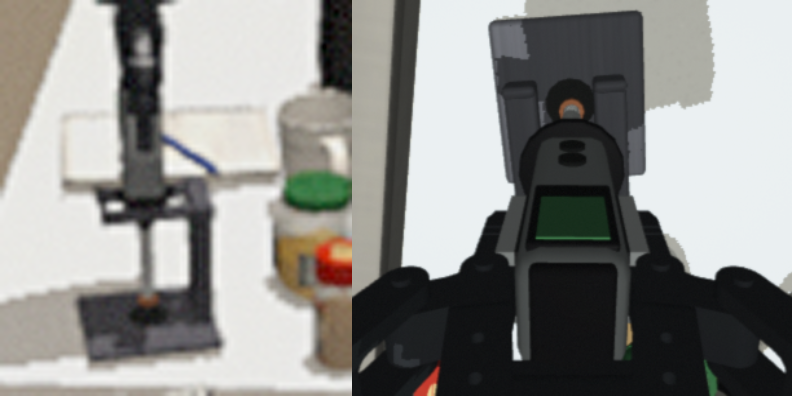

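The collar sits on the prongs at the height it was taken from, inside the upturned tips. I'll release and retreat.

```bash
python3 - <<'E'
from h import *
xy=[.5152,.2088]
env.move_linear([*xy,.1752],speed=.03);print(monitor.get_wrist_force())
env.open_gripper();env.pause(.2)
env.move_linear([*xy,.30],speed=.12);env.move_linear([.46,.195,.34],speed=.2)
env.pause(.5)
s=snap('side','s6');w=snap('wrist','w6');t=snap('top','t6');print(monitor.get_t(),monitor.get_wrist_force())
o=np.hstack([cv2.resize(s['image'][125:215,255:335,::-1],None,fx=4.4,fy=4.4,interpolation=cv2.INTER_CUBIC),cv2.resize(w['image'][100:300,215:435,::-1],(436,396))])
cv2.imwrite('pics/c6.png',o)
E
```

```text
[-1.40327587 -1.12152769  1.05335857]
46.675 [ 0.31857239  0.17042403 -0.16749805]
```

View pics/c6.png

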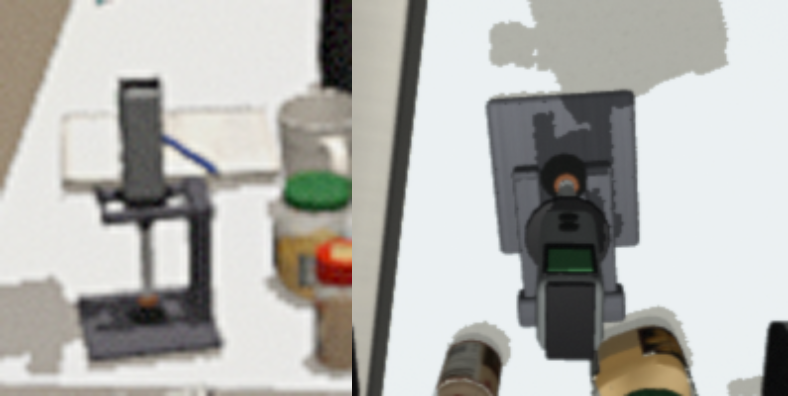

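The thermometer hangs upright in the fork, centred and level, the jars and mug are untouched, and the robot is clear of everything.

```bash
python3 -c "
from h import *
print(job.finish_job(),monitor.get_t())"
```

```text
the job is handed in; nothing more can be done
the job is handed in; nothing more can be done
```

The job is handed in: the left, middle and right panels were each read in order at 5.2–5.4 N for 1.4 s (after two light feeler touches on the left panel to find its slope), and the thermometer hangs upright in its dock, released at about 47 s.

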